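# Scan a medium-format film on the flatbed

### The job

Start a film scan on the flatbed: first slide the transport lock beside the glass all the way back to its end stop, towards the lid hinge, then lay the film holder with the two large windows (not the one with many small windows) flat on the glass, long side along the hinge, snug in the far left corner of the glass. Then lower the lid fully without letting it slam, and press the round start button on the front deck right in. Leave the other film holder, the tape roll and the lidded tub where they are.

Things in the scene. Friction and masses are not known exactly. Their poses are not given: they have to be found in the camera images.
- scanner: compact flatbed film scanner, grey deck on a dark case, fixed, 300 mm deep (x) by 360 wide (y); origin under its middle, x points from its front to its hinge, y to its left, z up. Heights above the origin: deck 62, glass 57 (the glass lies 5 mm below the deck round it). The glass spans x -95 to 95, y -115 to 145 mm. The lid hinge lies across the far end
- glass_corner (a point): far left corner of the glass, at glass height, (95, 145, 57) mm in the scanner's frame; a small white corner mark on the deck stands by it. The two deck edges that meet here rise 5 mm above the glass
- lock_grip (a point): middle of the transport lock's grip: an upright white ridged fin on a black foot, 26 mm long (scanner x), 12 thick (y), 24 tall above the deck (this point 15 mm above the deck), in a black track on the deck right of the glass, at scanner y -148 mm. It slides along scanner x only; dragging it takes about 3 N
- lock (a joint): travel of the transport lock in m: 0 = locked, nearest the front (grip at scanner x -36 mm); 0.08 = released, at its end stop nearest the hinge (grip at x +44 mm). It stays where it is left
- lid_hinge (a point): middle of the lid's hinge line, which runs along scanner y, at (125, 0, 62.5) mm in the scanner's frame
- lid_edge (a point): middle of the outer (top) edge of the lid's free end, 236 mm from the hinge and, when shut, 40 mm above the hinge line. The lid is a dark cap 350 mm wide and 40 mm thick, hollow below (32 mm deep, so it closes over the grip and a holder), with a white lamp panel inside; open it leans over the back of the glass, so a tool that stands upright there strikes it
- lid (a joint): lid angle in rad: 0 = shut on the deck, 1.25 = fully open; starts at about 1.1 to 1.2. A stiff hinge keeps it at any angle; pushing its outer face near the free end shuts it with 1 to 4 N
- wide_holder_center (a point): centre of the film holder to be scanned, 16 mm above its underside: flat black frame 84 mm (x) by 180 (y) by 8 thick with two large windows of brown film, one each side of an upright ridged cross grip. The grip stands over its middle: 54 mm long (x), 12 thick (y), from 8 to 32 mm above the underside. 0.12 kg; it lies on the worktop at the left. Either end may lead
- strip_holder_center (a point): the same point of the other film holder: same size and grip, but with twelve small windows in two rows; to be left alone. The two holders may have changed places
- start_top (a point): top middle of the start button: white, round, 26 mm across, in a black collar on the deck strip in front of the lid, right of the middle; this point is its top
- start (a joint): push of the start button in m: 0 = out, 0.005 = right in; a spring (4 N when right in) returns it
- tape_roll: roll of masking tape, 118 mm across and 25 tall, lying at the right; origin under its middle; a bystander
- tub: tub with a black lid, 56 mm across and 52 tall, standing at the right; origin under its middle; a bystander

How it is judged:
On the way, in this order (a step that is already met when the one before it is completed fails the run):
1. transport lock back at its end stop, lid still open (value of joint lock above 0.0775 m and value of joint lid above 0.8 rad), for 0.2 s.
2. the holder with two large windows lies flat on the glass in the far left corner, let go (x of wide_holder_center in the frame of scanner between 0.043 and 0.0585 m and y of wide_holder_center in the frame of scanner between 0.045 and 0.0605 m and z of wide_holder_center in the frame of scanner between 0.07 and 0.076 m and angle between the x axis of wide_holder_center and the x axis of scanner, either way round below 0.1 rad and contact force between the fingers and wide_holder below 0.1 N), for 0.2 s.
3. lid shut (value of joint lid below 0.03 rad), for 0.2 s.
4. start button pressed right in with the lid shut (value of joint start above 0.004 m and value of joint lid below 0.03 rad), for 0.05 s.
At the end, for the whole second after the job is handed in: lock within 2.5 mm of its end stop; holder with two large windows flat on the glass, no more than 10 mm from either edge at the far left corner and within 0.1 rad of square; lid shut to 0.03 rad; start button pressed and out again (value of joint lock above 0.0775 m and value of joint lid below 0.03 rad and value of joint start below 0.001 m and x of wide_holder_center in the frame of scanner between 0.043 and 0.0585 m and y of wide_holder_center in the frame of scanner between 0.045 and 0.0605 m and z of wide_holder_center in the frame of scanner between 0.07 and 0.076 m and angle between the x axis of wide_holder_center and the x axis of scanner, either way round below 0.1 rad); the robot touches nothing.
It fails at once if lid slammed (faster than 2.5 rad/s) (velocity of joint lid below -2.5 rad/s).
It fails at once if start button pressed with the lid up (value of joint start above 0.003 m and value of joint lid above 0.08 rad).
It fails at once if the other film holder moved by 30 mm (distance of strip_holder_center from where it was at the start of the episode above 0.03 m).
It fails at once if the tape roll moved by 30 mm (distance of tape_roll from where it was at the start of the episode above 0.03 m).
It fails at once if the tub moved by 30 mm (distance of tub from where it was at the start of the episode above 0.03 m).
It also fails if it takes over 72 s, if anything falls off the work surface, if the arm or the gripper's body presses on something with over 40 N, if the wrist force passes 120 N, or if a joint passes its speed limit or range.

### The arm

A 7-joint arm with a two-finger parallel gripper is mounted at the origin on a cart in front of the work surface, level with it; the furniture and walls round the work are solid. World frame = base frame: x ahead of the robot, y to its left, z up, the work surface at z = 0. Lengths are in m, angles in rad, forces in N, time in s.
With the tool pointing down it reaches from about 0.425 to 0.925 m from the base axis. Payload 6.8 kg.
Tool frame: the origin (TCP) lies on the front face of the gripper's body, between the roots of the fingers; the fingertips stand 73 mm ahead of it and the grasp point (between the pads) lies 54 mm ahead of it (env.nose_length is the distance from the TCP to the fingertips, in m); z points along the fingers, y is the direction in which the jaws open and shut (so a half turn about z gives the same grasp; the last joint's range is limited). The gripper opens to 85 mm and grips with 20 to 120 N. Pads are 22 mm wide; open, the fingers measure 114 mm over their backs; the gripper's body (76 mm by 85 mm) begins 54 mm behind the grasp point. The pads swing forward as they close: fully open they stand 13 mm farther back than shut.
Start: joints at [-1.355, 0.477, 0.022, 1.555, -0.011, 1.109, -0.083], TCP at [0.215, 0.64, 0.304] pointing down, gripper open.
Joint ranges: [-2.96, 2.96], [-0.34, 2.1], [-1.41, 1.46], [0.24, 2.44], [-1.37, 4.51], [0.17, 1.92], [-2.96, 2.96]. Speed limits (rad/s): [2.39, 2.39, 3.14, 3.14, 3.14, 3.14, 3.14].

### API

Orientations are given as a unit quaternion [w, x, y, z].
In Python, from cell import env, kin, camera, calibration, job gives the robot as it stands. The module is installed in compiled form; this text tells all that it offers. Calls block until the motion is done:
- env.reach(position, orientation): joint-space move of the TCP to a pose.
- env.movel(position, velocity=0.15, rot=None, stop_force=None): straight line of the TCP; rot=None keeps the orientation; velocity is the mean speed in m/s. With stop_force (N) it stops when the force on the tool has changed by that much, and returns True; else False.
- env.goto_joints(angles): joint-space move.
- env.grip(opening, f_grip=None): finger opening in m; f_grip is the grip in N (None keeps the last); returns when the fingers have stopped.
- env.dwell(seconds).
- kin.inverse_kinematics(position, orientation): joint angles nearest the present ones, or None.
- env.get_state(): the state.
- camera(name): name is "scene" or "top" or "wrist"; returns (picture, depth): 420x560x3 uint8, blue, green, red; 420x560 float32, m along the optical axis (not along the pixel's ray), 0 where there is no reading.
- calibration(name): a dict with "fx", "fy", "cx", "cy" (pixels), "rvec" (rotation vector, rad) and "tvec" (3), from world to camera coordinates, as OpenCV has them. Camera axes: x right, y down, z forward; pixel columns grow to the right and rows downward; lengths in m; the calibration is good to about 2 mm. A picture is of the moment at which its call begins: read the wrist's pose just before it. calibration takes no time and is no camera call; for the wrist camera it gives the pose at the moment of the call.
A pose or a line that the arm cannot do raises env.PlanningError and nothing moves.
- job.job_done(): hands the job in, once; it reports no verdict.
The state is a dict: "time": time; "qpos": joint angles; "joint_velocities": joint speeds; "joint_torque": joint torques, N m; "tcp_pos": TCP position; "orientation": TCP orientation; "force": force on the tool from outside, world axes, zero at the start; "torque": the same for the moment, N m; "opening": finger opening in m.
Only numpy, scipy, OpenCV 4.12 (cv2) and the standard library are available. Lean on these libraries where they do the work, as an engineer would, in place of code of your own. Each camera call takes 0.05 s, during which the arm holds its last target.

## Working session

There is one attempt and no reset: what is moved stays moved. The work goes in short steps, each a Python script; the robot and the scene stay as the last script left them, time stands still between calls to the robot, and variables do not carry over. Pictures are saved under pics/ and viewed, and the job is handed in when it is done.

```bash
mkdir -p pics; ls; python3 - <<'E'
from cell import env,kin,camera,calibration,job
import cv2
print(env.get_state())
for n in ("scene","top"):
    p,d=camera(n); cv2.imwrite(f"pics/{n}0.png",p); print(calibration(n))
    import numpy as np; np.save(f"{n}0.npy",d)
E
```

```text
pics
{'time': 0.0, 'qpos': array([-1.35507292,  0.47781088,  0.02231653,  1.55647895, -0.01149038,
        1.10931369, -0.08308022]), 'joint_velocities': array([ 0.00096271, -0.00150421,  0.00039282,  0.00028447,  0.0022301 ,
       -0.00184453,  0.00029048]), 'joint_torque': array([ 2.47693833e-04, -5.96447468e+01,  1.60791434e+00, -2.81201237e+01,
        1.24399815e-02,  9.36288794e-03, -1.64868482e-05]), 'tcp_pos': array([0.21462433, 0.63946685, 0.30290631]), 'orientation': array([-8.27974037e-05,  1.61172556e-01,  9.86925793e-01, -9.37833570e-04]), 'force': array([-0.07451597,  0.29257304, -0.00175895]), 'torque': array([ 0.04763106,  0.03440932, -0.032156  ]), 'opening': 0.0853474838762958}
{'fx': 518.7217131868168, 'fy': 518.7217131868168, 'cx': 275.71414670306837, 'cy': 211.93747548287672, 'rvec': array([ 2.13892016, -0.51647371,  0.27175039]), 'tvec': array([-0.53035772,  0.17205791,  1.69397254])}
{'fx': 454.38922044158187, 'fy': 454.38922044158187, 'cx': 282.9835024631334, 'cy': 211.3035786902607, 'rvec': array([ 2.14772409, -2.14586061,  0.15890405]), 'tvec': array([-0.08274935,  0.57210484,  1.22667179])}
```

View pics/scene0.png

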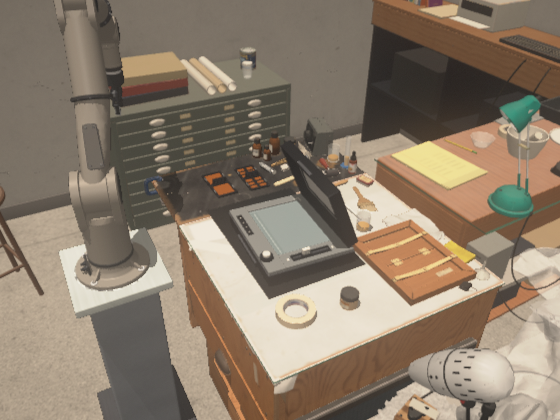

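View pics/top0.png

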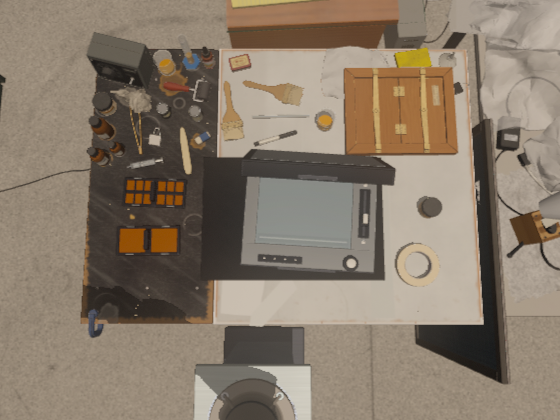

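```bash
cat > h.py <<'E'
from cell import env,kin,camera,calibration,job
import cv2, numpy as np
from scipy.spatial.transform import Rotation as R
def unproj(c,u,v,z=None,depth=None):
    Rm=cv2.Rodrigues(c['rvec'])[0]; t=np.array(c['tvec'])
    r=np.array([(u-c['cx'])/c['fx'],(v-c['cy'])/c['fy'],1.])
    o=-Rm.T@t; d=Rm.T@r
    if depth is not None: return o+d*depth
    return o+d*(z-o[2])/d[2]
def proj(c,p):
    K=np.array([[c['fx'],0,c['cx']],[0,c['fy'],c['cy']],[0,0,1]])
    return cv2.projectPoints(np.array(p,float).reshape(-1,3),c['rvec'],c['tvec'],K,None)[0].reshape(-1,2)
def quat(zdir,ydir):
    z=np.array(zdir,float);z/=np.linalg.norm(z);y=np.array(ydir,float);y-=z*(y@z);y/=np.linalg.norm(y)
    q=R.from_matrix(np.c_[np.cross(y,z),y,z]).as_quat(); return np.array([q[3],q[0],q[1],q[2]])
E
python3 - <<'E'
from h import *
p=cv2.imread("pics/top0.png")
cv2.imwrite("pics/top0a.png",cv2.resize(p[150:285,195:395],None,fx=4,fy=4,interpolation=cv2.INTER_CUBIC))
cv2.imwrite("pics/top0b.png",cv2.resize(p[165:270,110:200],None,fx=5.5,fy=5.5,interpolation=cv2.INTER_CUBIC))
E
```

```text
(no output)
```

View pics/top0a.png

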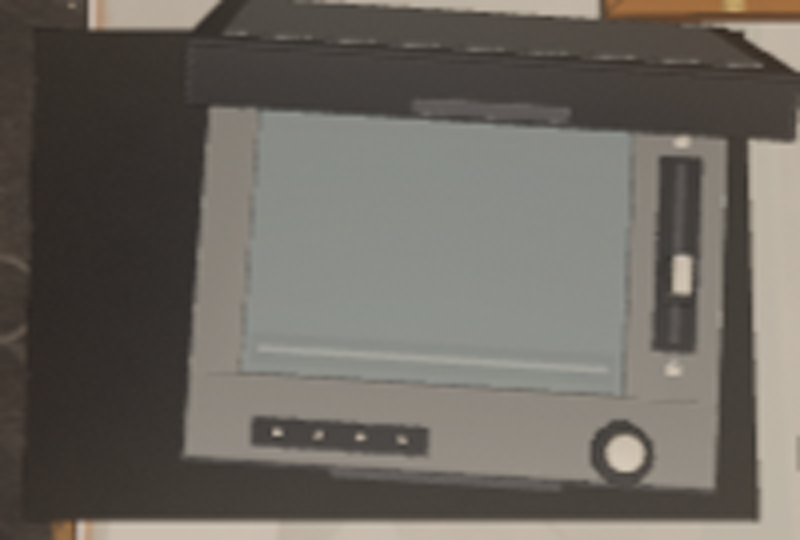

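View pics/top0b.png

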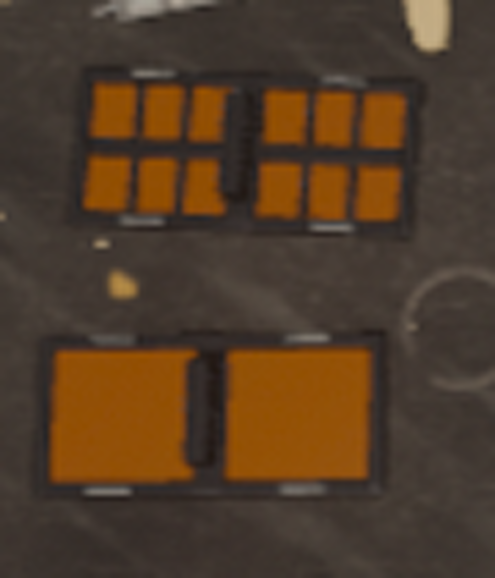

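```bash
python3 - <<'E'
from h import *
from scipy.optimize import least_squares
c=calibration("top"); d=np.load("top0.npy")
cr=lambda a:(np.array(a)/4+[195,150]-0.375)
px=np.array([cr(a) for a in [(184,457),(716,490),(241,373),(623,395),(258,108)]])
loc=np.array([[-.15,.18,.062],[-.15,-.18,.062],[-.095,.145,.06],[-.095,-.115,.06],[0.095,.145,.06]])
for a in [(300,400),(450,250),(626,453),(100,300),(682,275),(690,370)]:
    u,v=cr(a); print(a,unproj(c,u,v,depth=d[int(round(v)),int(round(u))]))
def tf(q,P):
    return np.c_[q[0]+np.cos(q[2])*P[:,0]-np.sin(q[2])*P[:,1], q[1]+np.sin(q[2])*P[:,0]+np.cos(q[2])*P[:,1],P[:,2]]
P=loc[:4]
f=lambda q:(proj(c,tf(q,P))-px[:4]).ravel()
s=least_squares(f,[.6,0,0]); print(s.x,np.degrees(s.x[2]),f(s.x).round(2))
print("lock px pred",(proj(c,tf(s.x,np.array([[-.036,-.148,.086],[-.1177,-.1,.068]])))-[195,150])*4)
u,v=cr((626,453)); print("btn local z75:",R.from_euler('z',-s.x[2]).apply(unproj(c,u,v,z=.072)-[s.x[0],s.x[1],0]))
u,v=cr((682,275)); print("fin local:",R.from_euler('z',-s.x[2]).apply(unproj(c,u,v,z=.084)-[s.x[0],s.x[1],0]))
cb=lambda a:(np.array(a)/5.5+[110,165]-0.41)
w=[cb(a) for a in [(42,340),(385,333),(380,490),(37,495)]]
W=np.array([unproj(c,*a,z=.008) for a in w]); print(W,W.mean(0))
print([np.linalg.norm(W[i]-W[(i+1)%4]) for i in range(4)])
for a in [(200,410),(210,410),(60,345),(220,300)]:
    u,v=cb(a); print(a,unproj(c,u,v,depth=d[int(round(v)),int(round(u))]))
# lid angle from depth: edge front px
for a in [(480,85),(480,60),(480,20),(300,85),(300,50)]:
    u,v=cr(a); p=unproj(c,u,v,depth=d[int(round(v)),int(round(u))]); print("lid",a,p,R.from_euler('z',-s.x[2]).apply(p-[s.x[0],s.x[1],0]))
E
```

```text
(300, 400) [ 0.46390089 -0.04613067  0.06523817]
(450, 250) [ 0.56761586 -0.14874862  0.0577862 ]
(626, 453) [ 0.42777689 -0.26297423  0.0851372 ]
(100, 300) [0.539024  0.0990437 0.0037561]
(682, 275) [ 0.54615324 -0.30221241  0.09025661]
(690, 370) [ 0.48463687 -0.31106256  0.06275866]
[ 0.56673766 -0.15628339 -0.05994176] -3.434410061210225 [-0.1  -0.81  0.11 -0.91  0.04  0.71 -0.04  1.02]
lock px pred [[679.7481147  310.16172268]
 [599.52315302 429.19893707]]
btn local z75: [-0.13177126 -0.11678228  0.072     ]
fin local: [-0.01091821 -0.14800307  0.084     ]
[[0.53313162 0.39016551 0.008     ]
 [0.53695311 0.21259956 0.008     ]
 [0.45576094 0.21243096 0.008     ]
 [0.45305528 0.38843937 0.008     ]] [0.49472523 0.30090885 0.008     ]
[np.float64(0.1776070647129303), np.float64(0.08119234526299006), np.float64(0.1760291995477348), np.float64(0.08009494413279487)]
(200, 410) [0.49493876 0.29987702 0.03080497]
(210, 410) [0.49615964 0.29907146 0.01639211]
(60, 345) [0.53055135 0.38075978 0.00785065]
(220, 300) [ 0.55524437  0.30142768 -0.00070313]
lid (480, 85) [ 0.62809557 -0.15332894  0.29206307] [0.06107073 0.00662484 0.29206307]
lid (480, 60) [ 0.64064437 -0.15289172  0.29987032] [0.0735708  0.00781302 0.29987032]
lid (480, 20) [ 0.70500952 -0.16408499  0.15096825] [0.1384909  0.0004957  0.15096825]
lid (300, 85) [ 0.628814   -0.05131366  0.28852721] [0.05567656 0.10849994 0.28852721]
lid (300, 50) [ 0.64734025 -0.05141816  0.29584107] [0.07417579 0.10950546 0.29584107]
```

```bash
cat >> h.py <<'E'
S=[0.5667,-0.1563,-0.0599]
def s2w(P):
    return R.from_euler('z',S[2]).apply(np.array(P,float))+[S[0],S[1],0]
def w2s(P): return R.from_euler('z',-S[2]).apply(np.array(P,float)-[S[0],S[1],0])
def tool(th,yaw=None,flip=False):
    yaw=S[2] if yaw is None else yaw
    zd=R.from_euler('z',yaw).apply([np.sin(th),0,-np.cos(th)]); yd=R.from_euler('z',yaw).apply([0,-1 if flip else 1,0])
    return quat(zd,yd),zd
def tcp_for(G,zd,off): return np.array(G)-off*zd
E
python3 - <<'E'
from h import *
print(env.nose_length)
for th in (0,25,30,35,40):
  for fl in (False,True):
    q,zd=tool(np.radians(th),flip=fl)
    for nm,tip in [("lock0",s2w([-.011,-.148,.064])),("lock1",s2w([.044,-.148,.064])),("place",s2w([.05,.051,.067])),("placeup",s2w([.05,.051,.11])),("pick",[.495,.301,.01]),("pickup",[.495,.301,.12]),("view",s2w([0,-.03,.25])),("btn",s2w([-.13,-.117,.09]))]:
        j=kin.inverse_kinematics(tcp_for(tip,zd,.073),q)
        print(th,fl,nm,None if j is None else np.round(j,2))
E
```

```text
0.0726
0 False lock0 [-0.03  0.67  0.61  1.84 -0.52  0.8   2.37]
0 False lock1 [ 0.01  0.72  0.54  1.7  -0.47  0.85  2.27]
0 False place [-0.22  0.63  0.41  1.82 -0.34  0.77  1.88]
0 False placeup [-0.28  0.58  0.5   1.8  -0.35  0.85  1.89]
0 False pick [-0.69  0.62  0.05  1.94 -0.05  0.59  0.9 ]
0 False pickup [-0.72  0.45  0.09  1.89 -0.05  0.8   0.9 ]
0 False view [-0.41  0.42  0.83  1.77 -0.35  1.1   2.05]
0 False btn [-0.26  0.56  0.9   2.12 -0.64  0.76  2.57]
0 True lock0 [-0.06  0.69  0.67  1.84 -0.57  0.81 -0.73]
0 True lock1 [-0.2   0.87  0.91  1.72 -0.81  0.98 -0.6 ]
0 True place [-0.4   0.7   0.68  1.83 -0.58  0.82 -1.06]
0 True placeup [-0.49  0.68  0.82  1.81 -0.61  0.92 -1.03]
0 True pick [-1.06  0.69  0.55  1.96 -0.59  0.65 -1.77]
0 True pickup [-1.16  0.53  0.67  1.92 -0.44  0.84 -1.88]
0 True view [-0.48  0.46  0.96  1.78 -0.42  1.12 -1.02]
0 True btn [-0.35  0.66  1.06  2.12 -0.8   0.84 -0.42]
25 False lock0 [ 0.98  0.56 -0.6   2.07  0.56  0.22  1.51]
25 False lock1 [ 0.96  0.63 -0.65  1.96  0.69  0.3   1.37]
25 False place [ 0.41  0.5  -0.41  2.11  0.98  0.21  0.67
[... 2782 characters left out ...]
25  2.21  0.56 -0.34]
40 False placeup [ 0.73  0.51 -0.77  2.25  2.23  0.36 -0.48]
40 False pick [-1.37  0.71  0.48  2.32  2.07  0.35 -1.59]
40 False pickup [-1.41  0.43  0.52  2.31  1.41  0.38 -0.78]
40 False view [ 0.65  0.11 -0.38  2.22 -0.69  0.17  2.45]
40 False btn None
40 True lock0 [ 1.48  0.89 -1.17  2.2   2.    0.4  -2.77]
40 True lock1 [ 1.4   0.94 -1.17  2.09  1.9   0.45 -2.67]
40 True place [ 0.57  0.56 -0.58  2.27  2.54  0.4   2.33]
40 True placeup [ 0.57  0.46 -0.57  2.26  2.42  0.3   2.41]
40 True pick [-1.16  0.65  0.22  2.31  1.91  0.5   1.78]
40 True pickup [-1.17  0.39  0.23  2.29  1.44  0.51  2.36]
40 True view [-0.31  0.08  0.65  2.28 -1.07  0.25 -0.32]
40 True btn None
```

```bash
python3 - <<'E'
from h import *
q,zd=tool(np.radians(20))
for tip in [s2w([-.07,-.04,.27]),s2w([-.08,-.148,.15]),s2w([-.055,-.148,.068]),s2w([.05,.05,.067])]:
    j=kin.inverse_kinematics(tcp_for(tip,zd,.073),q); print(j.round(2) if j is not None else None)
env.reach(tcp_for(s2w([-.07,-.03,.27]),zd,.073),q)
print(env.get_state()['qpos'].round(2),env.get_state()['time'])
c=calibration("wrist"); p,d=camera("wrist"); np.save("w1.npy",d); cv2.imwrite("pics/w1.png",p); import pickle; pickle.dump(c,open("w1.pkl","wb"))
E
```

```text
[-1.17 -0.28  1.34  2.14  0.34  0.73  1.51]
[ 0.87  0.3  -0.38  2.11 -0.1   0.44  2.11]
[ 0.83  0.47 -0.38  2.11  0.08  0.27  1.95]
[-0.03  0.49  0.14  2.08 -0.3   0.24  1.87]
[-1.18 -0.29  1.32  2.15  0.36  0.74  1.46] 3.1417
```

View pics/w1.png

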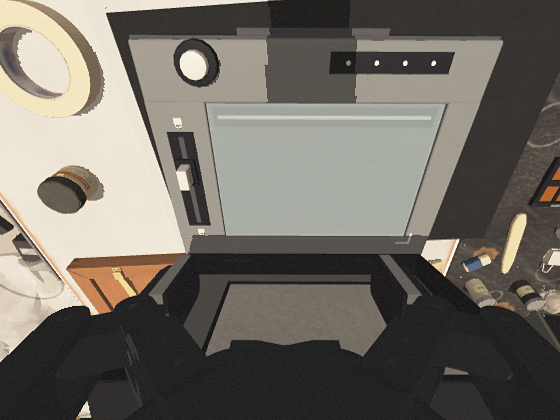

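```bash
python3 - <<'E'
from h import *
p=cv2.imread("pics/w1.png")
cv2.imwrite("pics/w1a.png",cv2.resize(p[25:255,120:320],None,fx=2.6,fy=2.6,interpolation=cv2.INTER_CUBIC))
cv2.imwrite("pics/w1b.png",cv2.resize(p[25:255,320:520],None,fx=2.6,fy=2.6,interpolation=cv2.INTER_CUBIC))
E
```

```text
(no output)
```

View pics/w1a.png

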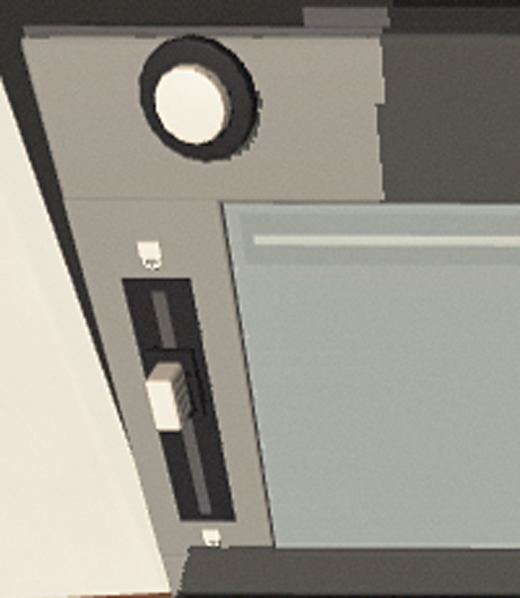

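View pics/w1b.png

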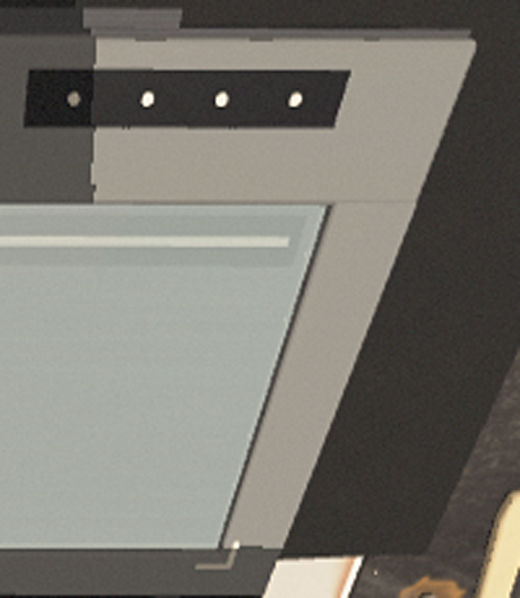

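```bash
python3 - <<'E'
from h import *
import pickle
from scipy.optimize import least_squares
c=pickle.load(open("w1.pkl","rb")); d=np.load("w1.npy")
A=lambda u,v:np.array([u,v])/2.6+[120,25]-.31
B=lambda u,v:np.array([u,v])/2.6+[320,25]-.31
px=np.array([A(22,38),B(475,42),A(221,202),B(330,205),B(221,548),A(272,548)])
P=np.array([[-.15,-.18,.062],[-.15,.18,.062],[-.095,-.115,.062],[-.095,.145,.062],[.095,.145,.06],[.095,-.115,.06]])
tf=lambda q,P:R.from_euler('z',q[2]).apply(P)+[q[0],q[1],0]
f=lambda q:(proj(c,tf(q,P))-px).ravel()
s=least_squares(f,S,x_scale=[1,1,1]); print(s.x,f(s.x).reshape(-1,2).round(2))
s2=least_squares(lambda q:(proj(c,tf(q,P)+[0,0,q[3]])-px).ravel(),list(S)+[0]); print(s2.x, s2.fun.round(2))
q=s.x
def loc(uv,z): return R.from_euler('z',-q[2]).apply(unproj(c,*uv,z=z)-[q[0],q[1],0])
def dep(uv):
    p=unproj(c,*uv,depth=d[int(round(uv[1])),int(round(uv[0]))]); return p,R.from_euler('z',-q[2]).apply(p-[q[0],q[1],0])
print("btn",dep(A(188,105)),"fin",dep(A(163,400)), "glass",dep(B(150,350)),"deck",dep(B(300,300)),dep(A(150,180)))
print("fin top edge",loc(A(166,374),.086),loc(A(163,430),.086))
print("corner mark",loc(B(235,565),.062))
print("c center",-cv2.Rodrigues(c['rvec'])[0].T@c['tvec'])
for nm in [(50,180),(70,190)]: print("tub",dep(np.array(nm)))
E
```

```text
[ 0.56667302 -0.15605151 -0.06151172] [[-0.46  2.05]
 [ 0.23  2.17]
 [-0.11 -1.79]
 [ 0.56 -1.96]
 [-1.41 -0.98]
 [ 1.14 -1.56]]
[ 0.56654286 -0.15615571 -0.06160213  0.0010527 ] [-1.09  2.01  0.85  2.17 -0.45 -1.64  0.95 -1.78 -1.23 -0.56  0.93 -1.15]
btn (array([ 0.42622172, -0.26277121,  0.08599243]), array([-0.1336253 , -0.11515182,  0.08599243])) fin (array([ 0.54256893, -0.3018288 ,  0.08988544]), array([-0.01509715, -0.14698334,  0.08988544])) glass (array([ 0.54601093, -0.07080802,  0.06036711]), array([-0.02586318,  0.08381211,  0.06036711])) deck (array([ 0.52383995, -0.00817619,  0.06290536]), array([-0.0518424 ,  0.14496257,  0.06290536])) (array([ 0.45571071, -0.29118605,  0.06470338]), array([-0.10244533, -0.14170015,  0.06470338]))
fin top edge [-0.02599568 -0.14456546  0.086     ] [ 0.00310623 -0.15178937  0.086     ]
corner mark [0.10793115 0.15757799 0.062     ]
c center [ 0.38145748 -0.17423136  0.38070596]
tub (array([ 0.55866804, -0.49739741,  0.04656613]), array([ 0.0129937 , -0.34119242,  0.04656613]))
tub (array([ 0.57256064, -0.47393258,  0.05161487]), array([ 0.02541757, -0.31691795,  0.05161487]))
```

```bash
sed -i 's/^S=.*/S=[0.5683,-0.1561,-0.0612]/' h.py; python3 - <<'E'
from h import *
q,zd=tool(np.radians(20))
env.grip(0.0)
T=lambda p:tcp_for(s2w(p),zd,.073)
try:
    env.reach(T([-.065,-.148,.15]),q)
    env.movel(T([-.065,-.148,.0695]),velocity=.12,stop_force=15)
    print(env.get_state()['time'],env.get_state()['force'])
    r=env.movel(T([.045,-.148,.0695]),velocity=.06,stop_force=14)
except env.PlanningError as e: print("ERR",e)
s=env.get_state(); print(s['time'],s['qpos'].round(2),s['force'],w2s(s['tcp_pos']+.073*zd)); print(r)
p,d=camera("wrist"); cv2.imwrite("pics/w2.png",p)
p,d=camera("top"); cv2.imwrite("pics/t2.png",cv2.resize(p[140:290,230:400],None,fx=4,fy=4))
E
```

```text
6.15 [-1.30707777 -0.20924175 -0.72218894]
7.4833 [ 0.13  0.56  0.42  2.   -0.92  0.45  2.77] [-2.85993521  0.28169004  6.19689322] [ 0.02279492 -0.14816352  0.06898686]
True
```

View pics/w2.png

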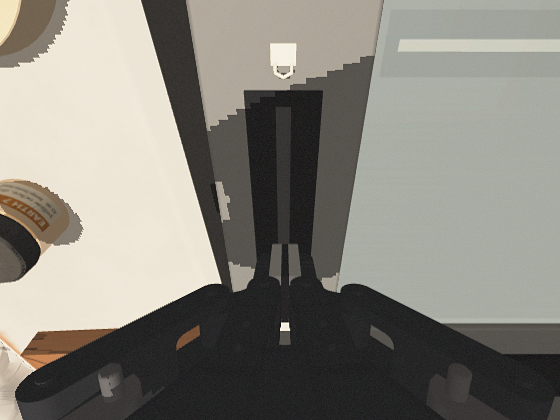

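View pics/t2.png

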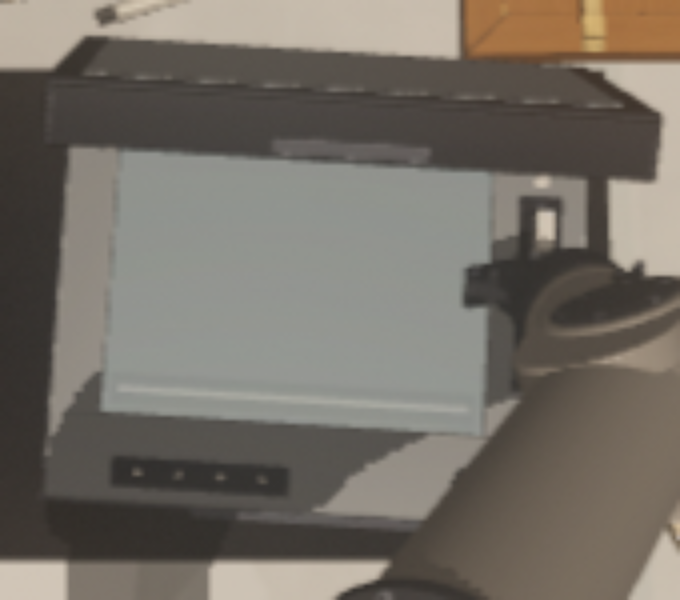

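```bash
python3 - <<'E'
from h import *
c=calibration("top")
for v in (205,222,240): print(w2s(unproj(c,230+545/4,140+v/4,z=.086)))
q,zd=tool(np.radians(20)); T=lambda p:tcp_for(s2w(p),zd,.073)
tip=lambda: w2s(env.get_state()['tcp_pos']+.073*zd)
x=tip()[0]
r=env.movel(T([x+.02,-.148,.0695]),velocity=.03,stop_force=15)
s=env.get_state();print(r,tip(),s['force'],s['time'])
env.dwell(.25); print(tip(),env.get_state()['force'])
env.movel(T([-.03,-.148,.0715]),velocity=.1)
p,d=camera("wrist"); cv2.imwrite("pics/w3.png",p)
p,d=camera("top"); cv2.imwrite("pics/t3.png",cv2.resize(p[140:290,230:400],None,fx=4,fy=4))
E
```

```text
[ 0.06178636 -0.14834301  0.086     ]
[ 0.05008015 -0.14875653  0.086     ]
[ 0.03772049 -0.14919314  0.086     ]
True [ 0.02295619 -0.14826486  0.06896856] [-3.37429776  2.5144641   7.50878751] 7.8667
[ 0.02293093 -0.14821711  0.06893312] [-3.47862104  2.00258858  7.34323585]
```

View pics/t3.png

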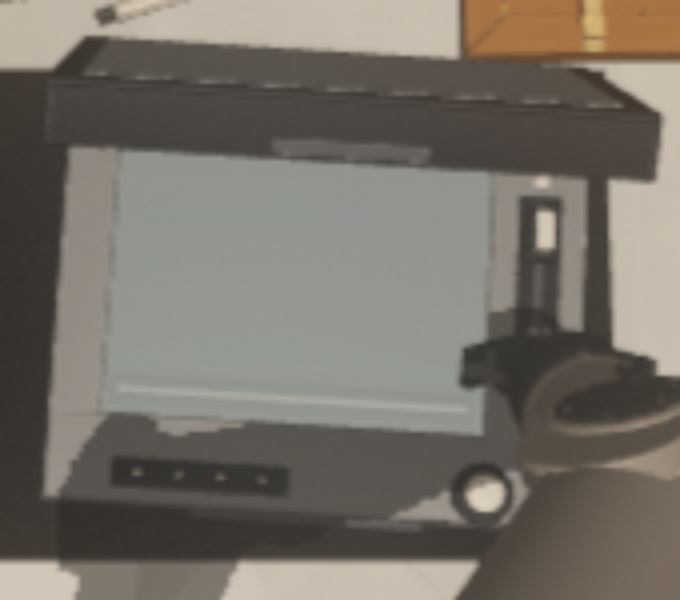

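View pics/w3.png

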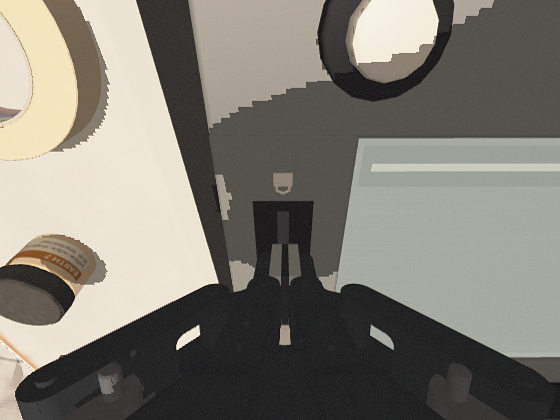

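```bash
python3 - <<'E'
from h import *
import pickle
q,zd=tool(np.radians(20)); T=lambda p:tcp_for(s2w(p),zd,.073)
env.movel(T([-.06,-.148,.2]),velocity=.25)
q,zd=tool(np.radians(20),yaw=.018)
env.reach(np.array([.40,.301,.20])-.073*zd,q)
env.grip(.06)
c=calibration("wrist"); p,d=camera("wrist"); np.save("w4.npy",d); cv2.imwrite("pics/w4.png",p); pickle.dump(c,open("w4.pkl","wb"))
s=env.get_state(); print(s['time'],s['qpos'].round(2))
E
```

```text
12.3833 [-0.53  0.14 -0.46  2.17  0.55  0.71  0.22]
```

View pics/w4.png

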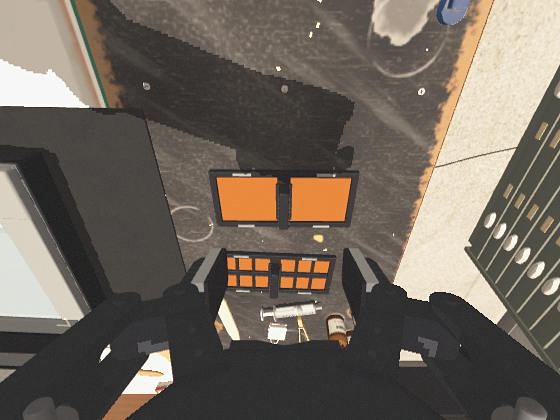

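```bash
python3 - <<'E'
from h import *
import pickle
p=cv2.imread("pics/w4.png"); cv2.imwrite("pics/w4a.png",cv2.resize(p[160:240,200:370],None,fx=4.5,fy=4.5,interpolation=cv2.INTER_CUBIC))
c=pickle.load(open("w4.pkl","rb"))
W=np.array([unproj(c,u,v,z=.008) for u,v in [(209.5,170.5),(358.5,170),(351.5,227),(217.5,227)]]); print(W,W.mean(0))
e=[W[(i+1)%4]-W[i] for i in range(4)]; print([np.linalg.norm(x) for x in e],[np.arctan2(x[1],x[0]) for x in e])
for z in (.032,): print(unproj(c,283.5,178,z=z),unproj(c,283.5,222,z=z))
E
```

```text
[[0.45132323 0.2142273  0.008     ]
 [0.44729731 0.38956775 0.008     ]
 [0.53402629 0.39475831 0.008     ]
 [0.53749997 0.21361455 0.008     ]] [0.4925367  0.30304198 0.008     ]
[np.float64(0.17538666338741354), np.float64(0.08688416114381319), np.float64(0.1811770581682065), np.float64(0.08617891704097778)] [np.float64(1.5937528782939452), np.float64(0.05977672283697818), np.float64(-1.5516223032388863), np.float64(3.134482429409078)]
[0.44598215 0.30137217 0.032     ] [0.50800198 0.3024305  0.032     ]
```

View pics/w4a.png

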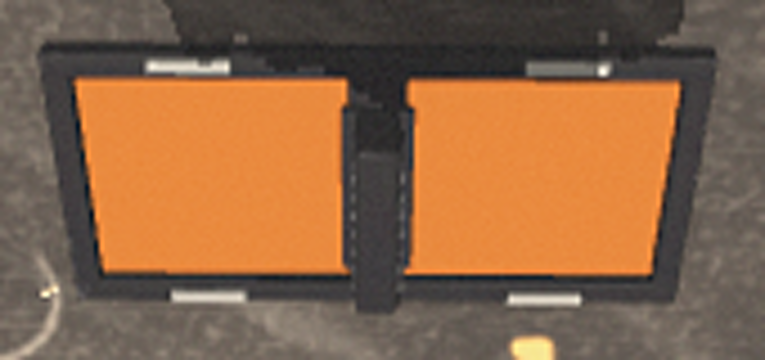

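```bash
python3 - <<'E'
from h import *
yaw=.02
q,zd=tool(np.radians(20),yaw=yaw)
tip=np.array([.493,.302,0])+R.from_euler('z',yaw).apply([-.004,0,0])
try:
    env.movel(tip+[0,0,.08]-.073*zd,velocity=.2,rot=q)
    r=env.movel(tip+[0,0,.013]-.073*zd,velocity=.06,rot=q,stop_force=15); print(r)
    env.grip(0.0,40)
    print(env.get_state()['opening'],env.get_state()['tcp_pos']+.073*zd,env.get_state()['force'])
    env.movel(tip+[0,0,.15]-.073*zd,velocity=.12)
except env.PlanningError as e: print("ERR",e)
s=env.get_state(); print(s['time'],s['qpos'].round(2),s['force'],s['opening'])
p,d=camera("wrist"); cv2.imwrite("pics/w5.png",p)
p,d=camera("scene"); cv2.imwrite("pics/s5.png",p)
E
```

```text
False
0.010937493994370691 [0.48908676 0.30204188 0.01327826] [ 0.1172585  -1.17174916  3.78045841]
16.3417 [-0.47  0.32 -0.39  2.08  0.67  0.62  0.24] [-0.19077386  0.03552744 -0.87229691] 0.011405401886991965
```

View pics/w5.png

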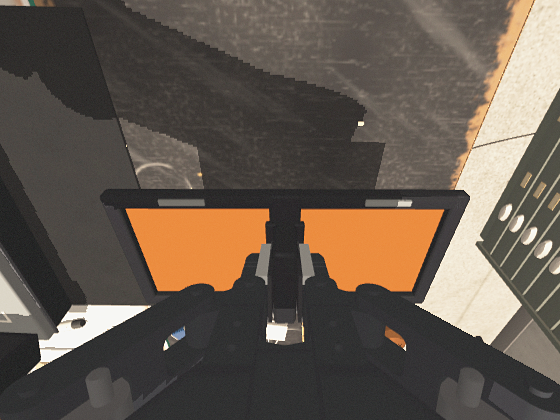

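View pics/s5.png

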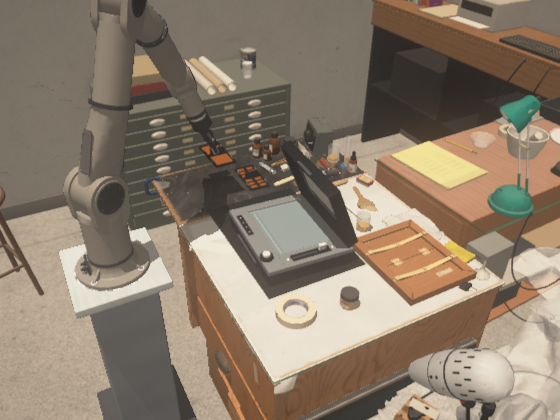

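```bash
python3 - <<'E'
from h import *
c=calibration("wrist"); q,zd=tool(np.radians(20),yaw=.02)
tip=env.get_state()['tcp_pos']+.073*zd; print(tip)
for u,v in [(104,192),(469,192),(283,192),(415,302),(158,296)]:
    print(u,v,R.from_euler('z',-.02).apply(unproj(c,u,v,z=tip[2]-.013+.008)-tip))
E
```

```text
[0.48867932 0.30169649 0.14918174]
104 192 [-0.04014719 -0.08487627 -0.005     ]
469 192 [-0.04047998  0.0876138  -0.005     ]
283 192 [-0.04031051 -0.00022422 -0.005     ]
415 302 [ 0.04308066  0.08424185 -0.005     ]
158 296 [ 0.03743176 -0.07906573 -0.005     ]
```

```bash
python3 - <<'E'
from h import *
q,zd=tool(np.radians(20)); T=lambda p:tcp_for(s2w(p),zd,.073)
try:
    env.movel(T([-.05,.05,.16]),velocity=.2,rot=q); print(env.get_state()['qpos'].round(2))
    env.movel(T([.046,.050,.105]),velocity=.12,rot=q); print(env.get_state()['qpos'].round(2))
    env.dwell(.1); print(env.get_state()['force'])
    r=env.movel(T([.046,.050,.0695]),velocity=.04,rot=q,stop_force=6); print(r)
except env.PlanningError as e: print("ERR",e)
s=env.get_state(); print(s['time'],s['qpos'].round(2),s['force'],s['opening'],w2s(s['tcp_pos']+.073*zd))
p,d=camera("wrist"); cv2.imwrite("pics/w6.png",p)
p,d=camera("scene"); cv2.imwrite("pics/s6.png",cv2.resize(p[120:300,180:400],None,fx=3,fy=3))
E
```

```text
[ 0.41  0.21 -0.37  2.2   0.19  0.4   1.42]
[ 0.3   0.43 -0.27  2.04  0.31  0.35  1.31]
[ 0.1792882  -0.57125584 -1.45101591]
True
20.5333 [ 0.26  0.48 -0.22  2.06  0.35  0.28  1.27] [-0.05938555 -0.13242646  3.51539555] 0.010875507936077075 [0.04565431 0.0500577  0.07316152]
```

View pics/w6.png

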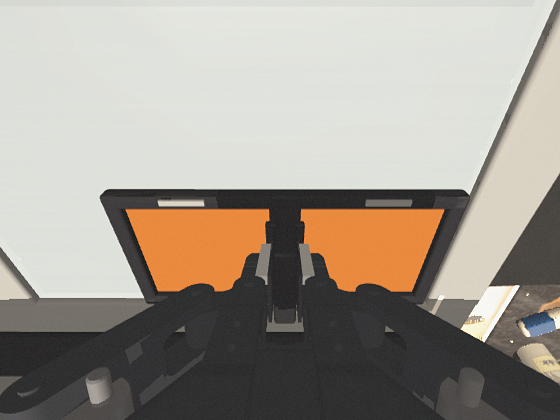

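View pics/s6.png

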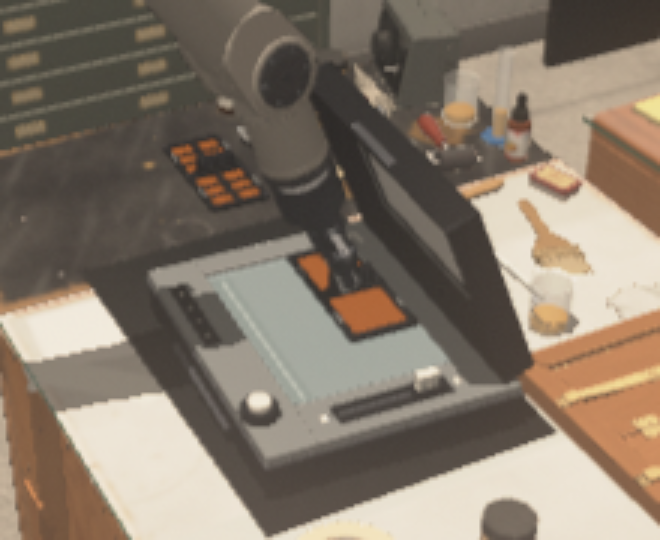

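```bash
python3 - <<'E'
from h import *
p=cv2.imread("pics/w6.png"); cv2.imwrite("pics/w6a.png",cv2.resize(p[170:330,390:530],None,fx=4.5,fy=4,interpolation=cv2.INTER_CUBIC))
cv2.imwrite("pics/w6b.png",cv2.resize(p[250:340,0:300],None,fx=2.6,fy=4,interpolation=cv2.INTER_CUBIC))
c=calibration("wrist")
for z in(.065,.068):
  for nm,u,v in [("FL",469,192),("FR",103,192)]: print(z,nm,w2s(unproj(c,u,v,z=z)))
for nm,u,v in [("rimL",480,200),("rimL2",440,295),("farR",40,298)]: print(nm,w2s(unproj(c,u,v,z=.062)),w2s(unproj(c,u,v,z=.057)))
E
```

```text
0.065 FL [0.00725673 0.14024091 0.065     ]
0.065 FR [ 0.00743742 -0.03748986  0.065     ]
0.068 FL [0.0053409  0.13797349 0.068     ]
0.068 FR [ 0.00551702 -0.03526405  0.068     ]
rimL [0.01397803 0.14989265 0.062     ] [0.01736857 0.15397515 0.057     ]
rimL2 [0.08983677 0.15349762 0.062     ] [0.09634482 0.15772828 0.057     ]
farR [ 0.09322556 -0.11237103  0.062     ] [ 0.09987287 -0.11906658  0.057     ]
```

View pics/w6a.png

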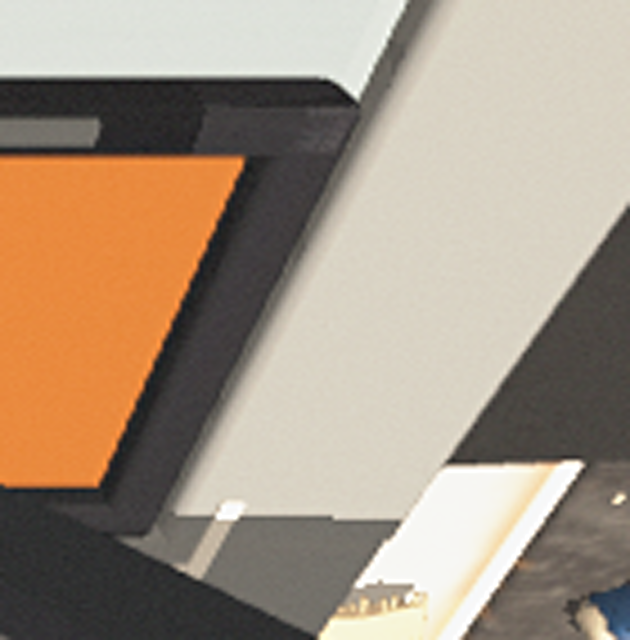

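View pics/w6b.png

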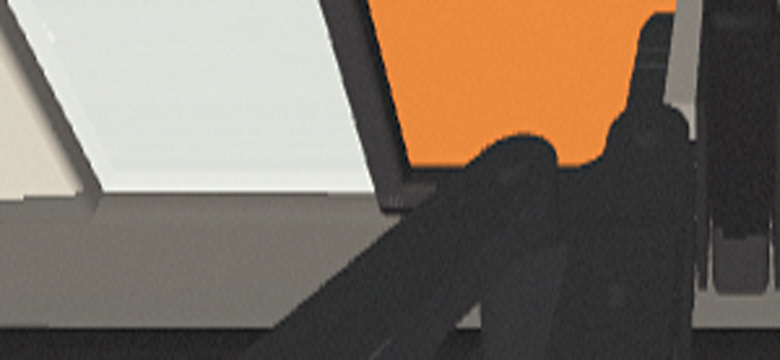

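```bash
python3 - <<'E'
from h import *
import pickle
q,zd=tool(np.radians(20))
env.grip(.05); 
s=env.get_state(); print(s['force'],s['opening'])
t=s['tcp_pos']
env.movel(t-zd*.09+s2w([-.06,0,0])-s2w([0,0,0]),velocity=.15)
env.dwell(.1)
c=calibration("wrist"); p,d=camera("wrist"); cv2.imwrite("pics/w7.png",p); np.save("w7.npy",d); pickle.dump(c,open("w7.pkl","wb"))
print(env.get_state()['time'])
E
```

```text
[0.45660116 0.30542432 0.26508045] 0.05001339620954215
22.2167
```

View pics/w7.png

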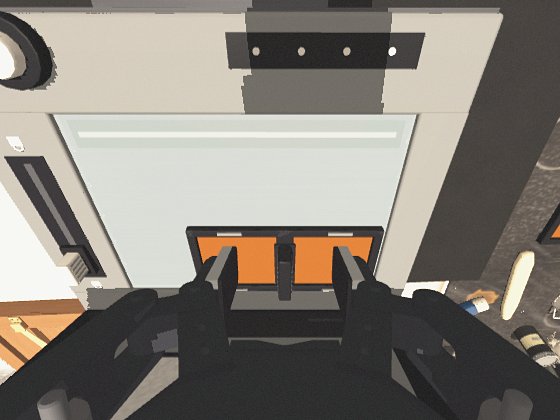

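```bash
python3 - <<'E'
from h import *
import pickle
c=pickle.load(open("w7.pkl","rb")); d=np.load("w7.npy")
p=cv2.imread("pics/w7.png"); cv2.imwrite("pics/w7a.png",cv2.resize(p[215:305,175:425],None,fx=3.2,fy=3.2,interpolation=cv2.INTER_CUBIC))
for nm,u,v,z in [("gFR",53,114,.062),("gFL",417,114,.062),("hFR",187,227.5,.065),("hFL",383,227.5,.065),("finfar",70,270,.07)]: print(nm,w2s(unproj(c,u,v,z=z)).round(4))
for u,v in [(300,232),(365,232),(210,231),(290,200)]: print(w2s(unproj(c,u,v,depth=d[v,u])).round(4))
E
```

```text
gFR [-0.0944 -0.113   0.062 ]
gFL [-0.0947  0.1445  0.062 ]
hFR [ 0.0068 -0.0372  0.065 ]
hFL [0.0067 0.1398 0.065 ]
finfar [ 0.0572 -0.1613  0.07  ]
[0.0097 0.0648 0.0677]
[0.0095 0.1234 0.0679]
[ 0.0086 -0.0161  0.0677]
[-0.0197  0.0556  0.0598]
```

View pics/w7a.png

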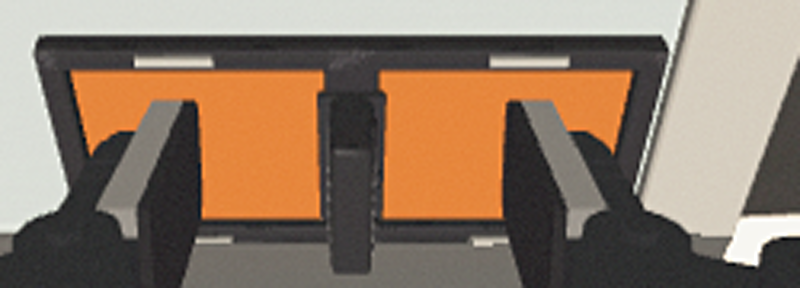

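```bash
python3 - <<'E'
from h import *
q,zd=tool(np.radians(20)); q0,zd0=tool(0)
T=lambda p:tcp_for(s2w(p),zd0,.073)
def arc(a,s=.205,e=.008):
    return [.125-s*np.cos(a)+(.04+e*np.sin(a))*np.sin(a),0,.0625+s*np.sin(a)+(.04+e*np.sin(a))*np.cos(a)]
print(arc(1.35),arc(0))
try:
    env.grip(0.0)
    s=env.get_state(); env.movel(s['tcp_pos']+[0,0,.18],velocity=.25)
    env.reach(T([.0,0,.40]),q0); print(env.get_state()['qpos'].round(2))
    env.movel(T([.15,0,.38]),velocity=.25); 
    env.movel(T(np.array(arc(1.3))+[.035,0,0]),velocity=.15,stop_force=15)
except env.PlanningError as e: print("ERR",e)
s=env.get_state(); print(s['time'],s['qpos'].round(2),s['force'],w2s(s['tcp_pos']+.073*zd0))
p,d=camera("scene"); cv2.imwrite("pics/s8.png",cv2.resize(p[80:300,180:400],None,fx=2.7,fy=2.7))
for a in np.linspace(1.3,0,9): print(kin.inverse_kinematics(T(arc(a)),q0) is not None,end=' ')
E
```

```text
[np.float64(0.1267488520270611), 0, np.float64(0.2729930753591221)] [np.float64(-0.07999999999999999), 0, np.float64(0.10250000000000001)]
[ 0.48  0.26 -0.4   1.51  0.1   1.4   1.58]
25.85 [ 0.37  0.58 -0.37  1.31  0.21  1.29  1.51] [0.36646712 0.29972038 0.3368284 ] [ 1.51420703e-01 -8.38904306e-05  2.74354254e-01]
True True True True True True True True True
```

View pics/s8.png

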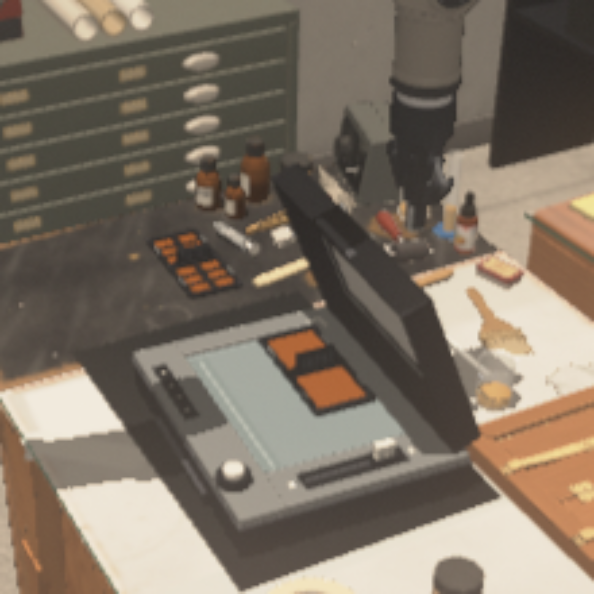

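```bash
python3 - <<'E'
from h import *
q0,zd0=tool(0)
T=lambda p:tcp_for(s2w(p),zd0,.073)
def arc(a,s=.205,e=.008):
    return [.125-s*np.cos(a)+(.04+e*np.sin(a))*np.sin(a),0,.0625+s*np.sin(a)+(.04+e*np.sin(a))*np.cos(a)]
A=[1.3,1.15,1.0,.85,.7,.55,.4,.27,.15,.06]
try:
    for a in A:
        r=env.movel(T(arc(a)),velocity=.1,stop_force=15); f=env.get_state()
        print(a,r,f['force'].round(1),f['time'])
        if r: break
    else:
        r=env.movel(T(np.array(arc(0))-[0,0,.006]),velocity=.04,stop_force=12); print(r)
except env.PlanningError as e: print("ERR",e)
s=env.get_state(); print(s['time'],s['qpos'].round(2),s['force'],w2s(s['tcp_pos']+.073*zd0))
p,d=camera("scene"); cv2.imwrite("pics/s9.png",cv2.resize(p[80:300,180:400],None,fx=2.7,fy=2.7))
E
```

```text
1.3 False [ 0.3 -0.1  0.5] 26.4
1.15 False [ 1.   0.1 -0.4] 26.8667
1.0 False [ 0.7 -0.1  0.4] 27.3333
0.85 False [ 0.3  0.4 -0.2] 27.8083
0.7 False [-0.2 -0.4 -0.4] 28.2833
0.55 False [ 0.  -0.6  0.4] 28.7583
0.4 False [ 1.2 -1.1 -0.6] 29.2333
0.27 False [ 0.5 -0.8  0.1] 29.6667
0.15 False [0.  0.7 0.6] 30.075
0.06 False [ 0.2 -1.4  0.5] 30.4167
True
30.7833 [ 0.49  0.41 -0.38  2.03  0.22  0.74  1.48] [-3.75178451  0.11994681 11.51253812] [-7.81523924e-02 -4.37695490e-05  1.05128793e-01]
```

View pics/s9.png

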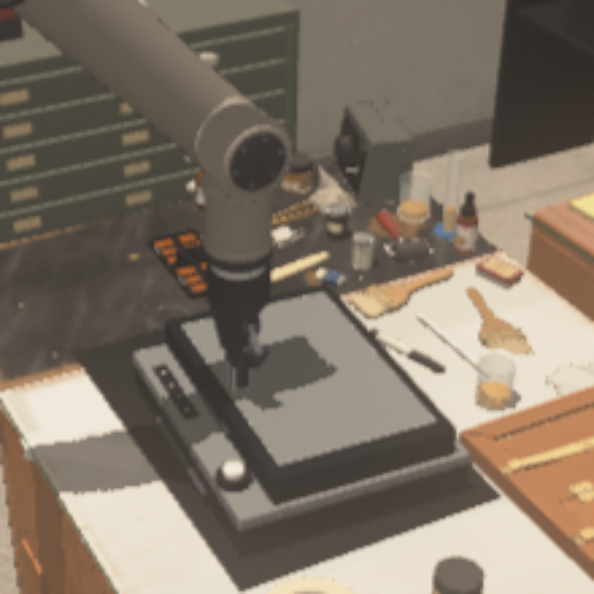

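```bash
python3 - <<'E'
from h import *
q0,zd0=tool(0)
T=lambda p:tcp_for(s2w(p),zd0,.073)
r=env.movel(T([-.08,0,.095]),velocity=.03,stop_force=12)
s=env.get_state(); print(r,s['force'],w2s(s['tcp_pos']+.073*zd0)); env.dwell(.3)
env.movel(T([-.08,0,.13]),velocity=.1)
# button
env.movel(T([-.14,-.08,.17]),velocity=.2)
import pickle
c=calibration("wrist");p,d=camera("wrist"); cv2.imwrite("pics/w10.png",p); np.save("w10.npy",d); pickle.dump(c,open("w10.pkl","wb"))
print(proj(c,[s2w([-.1325,-.116,.086])]),env.get_state()['time'])
t,dt=camera("top"); cv2.imwrite("pics/t10.png",cv2.resize(t[140:290,230:400],None,fx=4,fy=4)); np.save("t10.npy",dt)
ct=calibration("top")
for x in (-.1,-.06,.06,.1):
  for y in (-.1,.12):
    u,v=proj(ct,[s2w([x,y,.1025])])[0].round().astype(int); print(x,y,w2s(unproj(ct,u,v,depth=dt[v,u])).round(4))
E
```

```text
True [-3.07781261  1.33584868 10.76157666] [-7.81342840e-02  1.35784319e-05  1.05151048e-01]
[[239.38460517 222.57302143]] 32.4917
-0.1 -0.1 [-0.1312 -0.038   0.5525]
-0.1 0.12 [-0.0999  0.1203  0.1079]
-0.06 -0.1 [-0.1047 -0.0395  0.5342]
-0.06 0.12 [-0.0602  0.1205  0.1058]
0.06 -0.1 [ 0.0576 -0.0983  0.1091]
0.06 0.12 [0.0589 0.1207 0.1026]
0.1 -0.1 [ 0.0998 -0.1     0.1041]
0.1 0.12 [0.099  0.1205 0.1073]
```

View pics/w10.png

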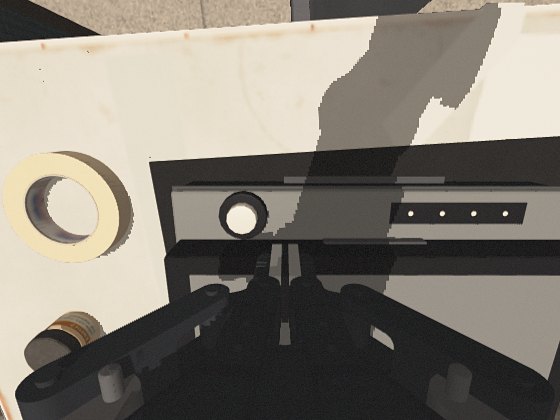

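View pics/t10.png

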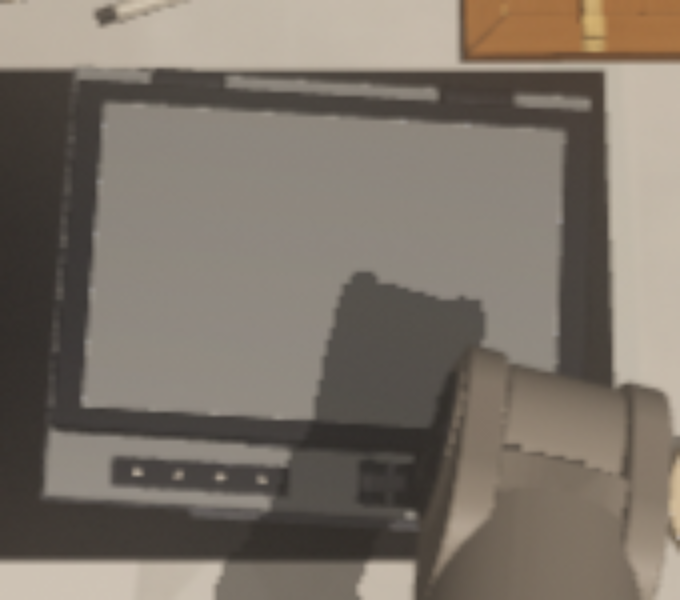

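```bash
python3 - <<'E'
from h import *
import pickle
c=pickle.load(open("w10.pkl","rb")); d=np.load("w10.npy")
b=w2s(unproj(c,241.5,217.5,depth=d[218,241])); print(b)
for z in (.078,.086): print(w2s(unproj(c,241.5,217.5,z=z)))
q0,zd0=tool(0); T=lambda p:tcp_for(s2w(p),zd0,.073)
bx,by=-.1345,-.1165
env.movel(T([bx,by,.12]),velocity=.1)
env.dwell(.1)
r=env.movel(T([bx,by,.06]),velocity=.02,stop_force=9)
s=env.get_state(); print(r,s['force'],w2s(s['tcp_pos']+.073*zd0),s['time'])
env.dwell(.15); print(env.get_state()['force'],w2s(env.get_state()['tcp_pos']+.073*zd0))
E
```

```text
[-0.13703214 -0.11401304  0.0864481 ]
[-0.13432902 -0.11533305  0.078     ]
[-0.13688876 -0.11408305  0.086     ]
True [-1.39432693  0.87599926  8.11709854] [-0.13442782 -0.11649888  0.08062713] 35.2833
[-0.75248295  0.52798874  8.03247448] [-0.13444442 -0.11654258  0.08060625]
```

```bash
python3 - <<'E'
from h import *
q0,zd0=tool(0); T=lambda p:tcp_for(s2w(p),zd0,.073)
bx,by=-.1345,-.1165
r=env.movel(T([bx,by,.07]),velocity=.02,stop_force=10)
s=env.get_state(); print(r,s['force'],w2s(s['tcp_pos']+.073*zd0))
env.dwell(.15)
tr=[]
for z in np.arange(.0795,.0905,.001):
    env.movel(T([bx,by,z]),velocity=.02); s=env.get_state(); tr.append((round(w2s(s['tcp_pos']+.073*zd0)[2],4),round(s['force'][2],1)))
print(tr)
env.movel(T([bx,by,.2]),velocity=.15)
env.dwell(.2); s=env.get_state(); print(s['force'],s['time'])
p,d=camera("wrist"); cv2.imwrite("pics/w11.png",p)
E
```

```text
True [-1.97681466  0.9594909   7.97646323] [-0.13440819 -0.11650102  0.08061703]
[(np.float64(0.0805), np.float64(15.2)), (np.float64(0.0807), np.float64(4.9)), (np.float64(0.0815), np.float64(3.6)), (np.float64(0.0825), np.float64(2.2)), (np.float64(0.0835), np.float64(2.2)), (np.float64(0.0845), np.float64(2.0)), (np.float64(0.0855), np.float64(1.8)), (np.float64(0.0863), np.float64(0.9)), (np.float64(0.0875), np.float64(0.3)), (np.float64(0.0886), np.float64(-0.2)), (np.float64(0.0896), np.float64(-0.5))]
[0.09039413 0.28674855 0.38588329] 39.6333
```

View pics/w11.png

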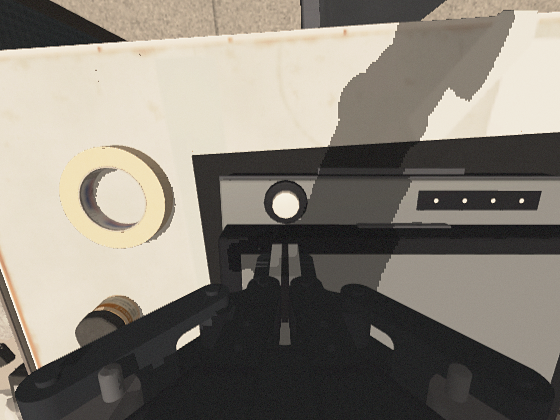

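```bash
python3 - <<'E'
from h import *
s=env.get_state(); env.movel(s['tcp_pos']+[-.0,0,.1],velocity=.2)
p,d=camera("top"); cv2.imwrite("pics/t12.png",p)
print(env.get_state()['time']); job.job_done()
E
```

```text
40.3833
the job is handed in; nothing more can be done
```

View pics/t12.png

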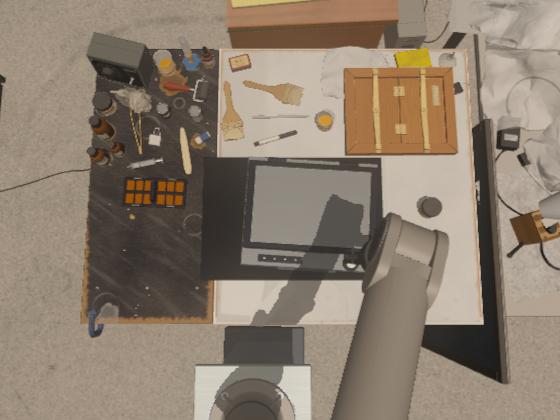

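All the steps are done and I handed the job in at 40.4 s of the 72 s allowed; no verdict is reported.

- **Transport lock:** I pushed it back with closed fingers until it stopped. A second push of 15 N did not move it, and the pictures put the grip at about x 46 mm against a nominal 44 mm.
- **Film holder:** The two-window holder went into the far left corner and was let go. I measured its centre at about (49, 51) mm in the scanner's frame, square to it, with its top 8 mm above the glass. That is inside the limits. I could not see it again after the lid came down, so its final position is not confirmed.
- **Lid:** I lowered it along an arc at about 0.1 m/s (roughly 0.4 rad/s). It was hard against the deck under two 12 N presses, and it looks shut in the top and scene pictures.
- **Start button:** I pressed it to its hard stop at 15 N, about 5 to 6 mm of travel. The force fell back to zero as I withdrew, and it looks out again in the wrist picture.
- **Other items:** The last top picture shows the strip holder and the tub at their starting pixels. The arm hides the tape roll there, but a wrist picture taken just before shows it lying undisturbed. The arm was clear of everything at hand-in.

One check disagreed: contact heights on the glass and on the lid read about 3 mm higher than the given dimensions. I put this down to the holder slipping in the grip and a small height error. At the lid it would be at most about 0.013 rad, within the 0.03 rad limit.

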